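# Heft two spice jars and hold the fuller one over the pinch bowl

## Task

Find out which of the two look-alike amber jars is fuller: lift the one on the robot's left about 10 cm off the cart and keep it up for a second to feel its weight, set it back down standing on its own spot, let go, and then lift the other one in the same way. Finish while still holding the heavier jar in the gripper, steady and upright, centred above the small pinch bowl and 5 to 15 cm clear of its rim, with the lighter jar standing on the spot where it started. Do not drop a jar or tip one over, and leave the bowl, the squat jar, the tongs and the spice carousel as they are.

Things in the scene. Friction and masses are not known exactly. Their poses are not given: they have to be found in the camera images.
- jar_p_mid (a point): one of two look-alike amber glass jars with steel lid and blank paper band: upright cylinder, diameter 50 mm, height 100 mm; this point is on its axis half-way up, z along the axis to the lid. One of the pair stands on the left half of the cart (y > 0.07), the other on the right (y < -0.07); which is where changes.
- jar_q_mid (a point): one of two look-alike amber glass jars with steel lid and blank paper band: upright cylinder, diameter 50 mm, height 100 mm; this point is on its axis half-way up, z along the axis to the lid. One of the pair stands on the left half of the cart (y > 0.07), the other on the right (y < -0.07); which is where changes.
- jar_p: the same jar as point jar_p_mid: origin at the centre of its underside, z up its axis. The fuller jar of the pair weighs 0.30 to 0.38 kg, the emptier 0.14 to 0.20 kg; only the weight tells them apart, on whichever side they stand
- jar_q: the same jar as point jar_q_mid: origin at the centre of its underside, z up its axis. The fuller jar of the pair weighs 0.30 to 0.38 kg, the emptier 0.14 to 0.20 kg; only the weight tells them apart, on whichever side they stand
- bowl_rim (a point): centre of the mouth of the small round white ceramic pinch bowl: outer diameter 84 mm, height 34 mm, loose on the cart beyond the two jars; this point is level with its rim, 34 mm above the cart; z up
- squat_jar_mid (a point): bystander: squat clear glass jar with a cork lid, diameter 60 mm, height 60 mm; this point is on its axis half-way up
- tongs_mid (a point): bystander: kitchen tongs lying flat on the cart, about 230 mm long, 65 mm wide, 20 mm high; this point is near their middle, 7 mm above the cart, x along them towards the silicone tips
- carousel_edge (a point): bystander: white plastic spice carousel on a fixed foot, 176 mm across and 204 mm high with the knob on top; it turns freely about its upright axis. This point is on the rim of its upper tier, 88 mm from that axis along the point's own +x, 64 mm above the cart

How it is judged:
By the outcome, as a careful person would: the job done as asked, in the order asked, and still so for the second after the job is handed in, while the arm keeps its last pose, push and grip.
It also fails if it takes over 72 s, if anything falls off the work surface, if the arm or the gripper's body presses on something with over 40 N, if the wrist force passes 120 N, or if a joint passes its speed limit or range.

## Robot

A 7-joint arm with a two-finger parallel gripper is mounted at the origin on the work surface. World frame = base frame: x ahead of the robot, y to its left, z up, the work surface at z = 0. Lengths are in mm, angles in rad, forces in N, time in s.
With the tool pointing down it reaches from about 400 to 875 mm from the base axis. Payload 19.3 kg.
Tool frame: the origin (TCP) lies at the very end of the fingers, on their centre line; the grasp point (between the pads) lies 19 mm behind it (grip_point_offset is the z of the grasp point in the tool frame, in mm); z points along the fingers, x is the direction in which the jaws open and shut, and the axes are right-handed (so a half turn about z gives the same grasp; the last joint's range is limited). The gripper opens to 85 mm and grips with 20 to 120 N. Pads are 22 mm wide; open, the fingers measure 114 mm over their backs; the gripper's body (76 mm by 85 mm) begins 54 mm behind the grasp point. The pads swing forward as they close: fully open they stand 13 mm farther back than shut.
Start: joints at [1.088, 0.521, -0.036, 1.599, 0.021, 1.021, -0.113], TCP at [250.707, -572.503, 207.491] pointing down, gripper open.
Joint ranges: [-2.91, 2.91], [-0.3, 2.13], [-1.5, 1.42], [0.17, 2.43], [-1.26, 4.41], [0.16, 1.93], [-2.52, 2.52]. Speed limits (rad/s): [1.89, 1.89, 2.39, 2.39, 3.01, 3.01, 3.01].

## Interface

Orientations are given as a 3x3 rotation matrix whose columns are the frame's x, y, z axes.
In Python, from workcell import movep, movel, goto_joints, open_gripper, clamp, wait, inverse_kinematics, read_state, camera, PlanningError, finish_job, grip_point_offset gives the robot as it stands. Calls block until the motion is done:
- movep(position, orientation): joint-space move of the TCP to a pose.
- movel(position, frame=None, max_speed=150, guard=None): straight line of the TCP; frame=None keeps the orientation; max_speed is the mean speed in mm/s. With guard (N) it stops when the force on the tool has changed by that much, and returns True; else False.
- goto_joints(angles): joint-space move.
- open_gripper() and clamp(): open the fingers fully, or close them until they stop; the grip force is fixed at half the most.
- wait(seconds).
- inverse_kinematics(position, orientation): joint angles nearest the present ones, or None.
- read_state(): the state.
- camera(name): name is "scene" or "side" or "wrist"; returns a dict with "image" (384x512x3 uint8, blue, green, red), "range_z" (384x512 float32, mm along the optical axis (not along the pixel's ray), 0 where there is no reading), "fx", "fy", "cx", "cy" (pixels), "dist_coeffs" ([k1, k2, p1, p2, k3] as OpenCV has them; the pictures are not rectified), "cam_to_world" (4x4, takes a point from camera to world coordinates). Camera axes: x right, y up, looking along -z (the intrinsics and any distortion apply to the point x, -y, -z); pixel columns grow to the right and rows downward; lengths in mm; the calibration is good to about 2 mm. A picture is of the moment at which its call begins.
A pose or a line that the arm cannot do raises PlanningError and nothing moves.
- finish_job(): hands the job in, once; it reports no verdict.
The state is a dict: "time": time; "qpos": joint angles; "qvel": joint speeds; "joint_efforts": joint torques, N m; "eef_pos": TCP position; "tool_rot": TCP orientation; "ft_force": force on the tool from outside, world axes, zero at the start; "torque": the same for the moment, N m; "finger_gap": finger opening in mm.
Only numpy, scipy, OpenCV 4.12 (cv2) and the standard library are available. Lean on these libraries where they do the work, as an engineer would, in place of code of your own. Each camera call takes 0.05 s, during which the arm holds its last target.

## Working session

There is one attempt and no reset: what is moved stays moved. The work goes in short steps, each a Python script; the robot and the scene stay as the last script left them, time stands still between calls to the robot, and variables do not carry over. Pictures are saved under pics/ and viewed, and the job is handed in when it is done.

```bash
ls; mkdir -p pics; python3 - <<'E'
from workcell import *
import cv2,numpy as np,pickle
s=read_state();print(s['time'],s['eef_pos'],s['ft_force'],s['finger_gap'],grip_point_offset);print(np.round(s['tool_rot'],3))
for n in("scene","side","wrist"):
    c=camera(n);pickle.dump(c,open(f'{n}0.pkl','wb'));cv2.imwrite(f'pics/{n}0.png',c['image'])
    print(n,c['fx'],c['cx'],c['cy'],c['dist_coeffs'],np.round(c['cam_to_world'],2).tolist())
E
```

```text
pics
0.0 [ 250.5638575  -572.17464143  206.89910929] [ 0.21266262 -0.52296694 -0.15382967] 85.2914659610131 -18.700000000000003
[[ 0.401 -0.916 -0.001]
 [-0.916 -0.401  0.001]
 [-0.001  0.    -1.   ]]
scene 407.11799483531587 253.42330488163054 191.22568893801667 [-0.03979049  0.          0.          0.          0.        ] [[0.31, -0.8, 0.51, 1281.16], [0.95, 0.26, -0.15, -215.93], [-0.01, 0.54, 0.84, 1211.84], [0.0, 0.0, 0.0, 1.0]]
side 358.0169233359088 256.87362425391893 193.6356657437957 [-0.10741787  0.          0.          0.          0.        ] [[-0.93, 0.29, -0.22, 318.26], [-0.36, -0.72, 0.59, 688.24], [0.01, 0.63, 0.77, 989.06], [0.0, 0.0, 0.0, 1.0]]
wrist 309.88288262629715 250.74511761968543 192.14620636682662 [-0.05868012  0.          0.          0.          0.        ] [[0.4, 0.88, 0.26, 315.25], [-0.92, 0.39, 0.11, -544.51], [-0.0, -0.28, 0.96, 372.39], [0.0, 0.0, 0.0, 1.0]]
```

View pics/scene0.png

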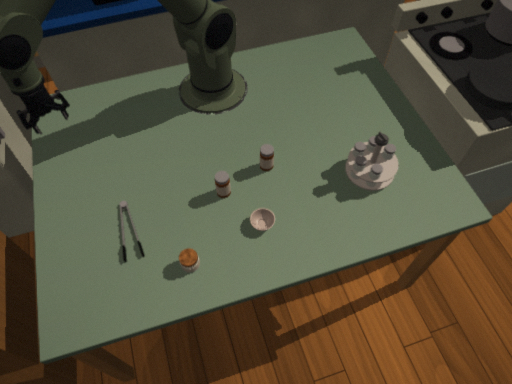

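View pics/side0.png

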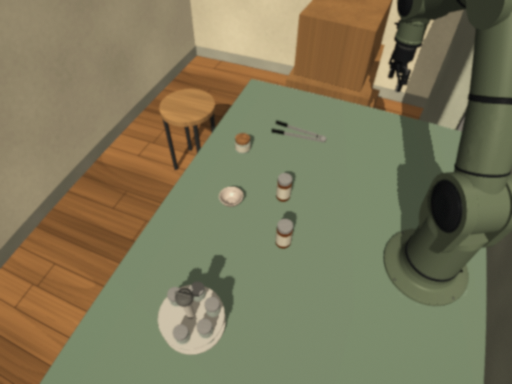

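View pics/wrist0.png

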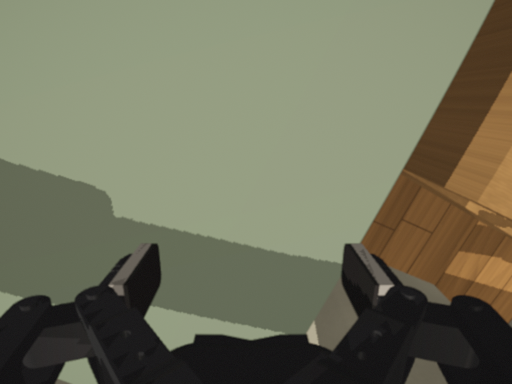

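The scene view shows jar lids at (267,150), the left jar, and (222,176), the right jar. The bowl is at (262,219), the carousel at (372,165), the squat jar at (189,259) and the tongs at (130,232). The side view shows lids at (285,226) and (285,180), with the bowl at (231,195). The wrist view shows none of these objects. Next I'll compute positions from depth and by triangulation.

```bash
cat > h.py <<'E'
from workcell import *
import cv2,numpy as np,pickle
def K(c): return np.array([[c['fx'],0,c['cx']],[0,c['fy'],c['cy']],[0,0,1]])
def ray(c,uv):
    n=cv2.undistortPoints(np.array([[uv]],float),K(c),np.array(c['dist_coeffs']))[0,0]
    T=np.array(c['cam_to_world']);return T[:3,3],T[:3,:3]@np.array([n[0],-n[1],-1.])
def cloud(c):
    h,w=c['range_z'].shape;v,u=np.mgrid[:h,:w]
    n=cv2.undistortPoints(np.stack([u,v],-1).reshape(-1,1,2).astype(float),K(c),np.array(c['dist_coeffs'])).reshape(h,w,2)
    z=c['range_z'];T=np.array(c['cam_to_world'])
    P=np.stack([n[...,0]*z,-n[...,1]*z,-z],-1)@T[:3,:3].T+T[:3,3];P[z==0]=np.nan
    return P
def tri(obs):
    A=np.zeros((3,3));b=np.zeros(3)
    for o,d in obs:
        d=d/np.linalg.norm(d);M=np.eye(3)-np.outer(d,d);A+=M;b+=M@o
    p=np.linalg.solve(A,b);res=[np.linalg.norm((np.eye(3)-np.outer(d,d)/(d@d))@(p-o)) for o,d in obs]
    return p,res
def proj(c,p):
    T=np.array(c['cam_to_world']);q=T[:3,:3].T@(np.array(p)-T[:3,3])
    return cv2.projectPoints(np.array([[q[0],-q[1],-q[2]]]),np.zeros(3),np.zeros(3),K(c),np.array(c['dist_coeffs']))[0].ravel()
E
python3 - <<'E'
from h import *
C={n:pickle.load(open(n+'0.pkl','rb')) for n in('scene','side')}
P={n:cloud(C[n]) for n in C}
for n in C:
    z=P[n][...,2];m=(abs(z)<25);print(n,'table z median',np.nanmedian(z[m]))
    mask=(np.nan_to_num(z)>12)&(z<260)&(P[n][...,0]>380)&(abs(P[n][...,1])<600)
    k,l,st,ce=cv2.connectedComponentsWithStats(mask.astype(np.uint8))
    for i in range(1,k):
        if st[i,4]<20: continue
        q=P[n][l==i];zt=np.percentile(q[:,2],97);t=q[q[:,2]>zt-8]
        print(np.round(ce[i]),st[i,4],'top',round(zt,1),'topctr',np.round((t.min(0)+t.max(0))/2,1),np.round(t.mean(0),1),'ext',np.round(t.max(0)-t.min(0)))
    x,y=((160,130) if n=='scene' else (190,160));cv2.imwrite(f'pics/{n}z.png',cv2.resize(C[n]['image'][y:y+110,x:x+150],None,fx=5,fy=5,interpolation=cv2.INTER_CUBIC))
E
```

```text
scene table z median -0.6554547038321061
[372. 163.] 2211 top 194.9 topctr [596.8 424.8 196.2] [598.7 422.3 195.9] ext [40. 41. 18.]
[266. 156.] 320 top 101.5 topctr [453.6  83.2  99. ] [455.1  83.   98.8] ext [48. 46. 11.]
[222. 183.] 340 top 101.7 topctr [514.4 -96.3  99.5] [516.1 -96.6  98.5] ext [50. 45. 11.]
[123. 204.] 25 top 17.6 topctr [ 458.4 -440.1   15.1] [ 459.4 -441.4   14.6] ext [23. 21.  6.]
[262. 218.] 291 top 36.7 topctr [675.4  -6.6  34.7] [671.9  -6.2  32.7] ext [82. 81. 12.]
[139. 246.] 44 top 23.7 topctr [ 636.4 -411.3   20. ] [ 643.5 -411.    19.3] ext [67. 12.  8.]
[124. 252.] 42 top 23.7 topctr [ 645.9 -461.7   20.2] [ 646.4 -461.8   20.3] ext [52.  9.  9.]
[189. 260.] 382 top 62.7 topctr [ 743.7 -269.3   60. ] [ 744.4 -269.5   59. ] ext [58. 56. 10.]
side table z median -0.2132926291773174
[26. 53.] 3099 top 251.8 topctr [1971.5 -438.2  251.9] [1974.7 -438.5  251.6] ext [ 31. 313.  16.]
[282. 122.] 28 top 24.5 topctr [ 642.9 -459.1   21.3] [ 640.5 -460.3   20.8] ext [50. 16.  9.]
[279. 130.] 40 top 22.3 topctr [ 634.  -407.4   19.2] [ 637.2 -407.5   19.3] ext [72. 15.  9.]
[242. 142.] 259 top 63.7 topctr [ 741.9 -265.1   61. ] [ 741.  -264.7   60.6] ext [55. 60. 10.]
[313. 136.] 56 top 19.1 topctr [ 510.  -430.4   15.9] [ 496.5 -428.3   14.8] ext [128.  37.   7.]
[283. 186.] 360 top 102.7 topctr [513.3 -93.9  99.7] [513.2 -92.7  99.8] ext [46. 46.  9.]
[230. 195.] 267 top 36.3 topctr [674.4  -5.4  33.3] [676.6 -10.9  32.7] ext [81. 81. 10.]
[284. 232.] 409 top 102.1 topctr [452.5  85.   98.8] [452.5  87.3  99.4] ext [47. 49.  9.]
[192. 318.] 3764 top 196.2 topctr [593.8 428.9 196.8] [592.2 431.  196.2] ext [41. 42. 17.]
```

```bash
sleep 1
```

```text
(no output)
```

View pics/scenez.png

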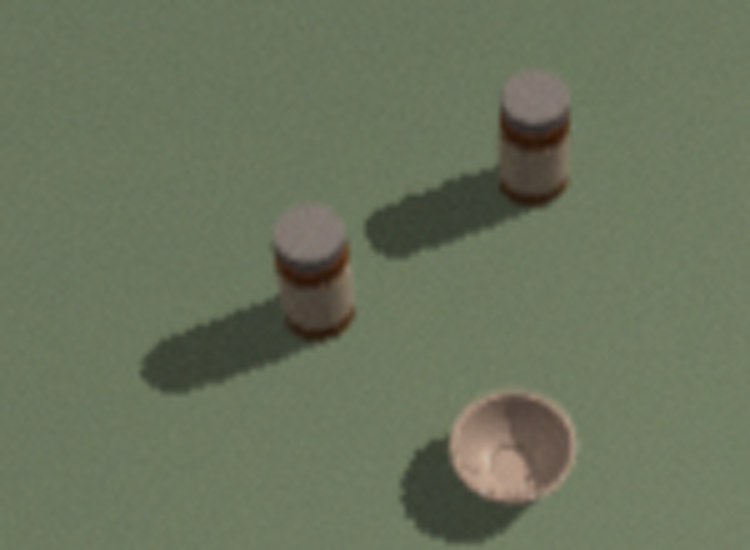

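View pics/sidez.png

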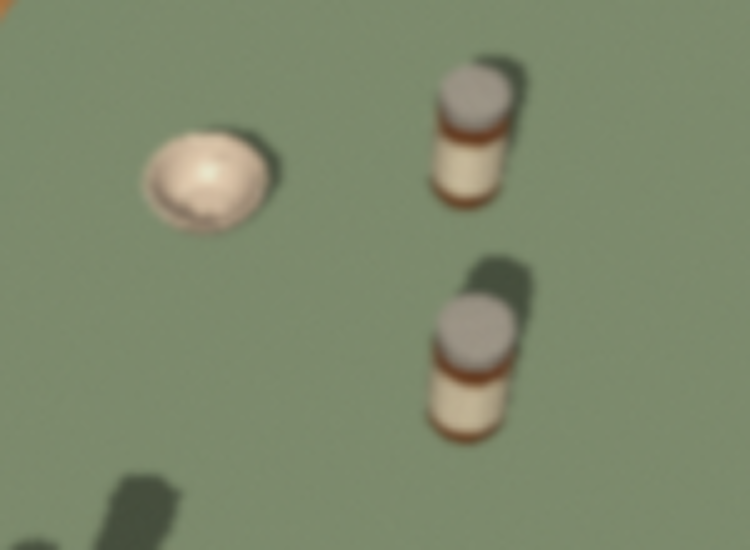

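```bash
python3 - <<'E'
from h import *
C={n:pickle.load(open(n+'0.pkl','rb')) for n in('scene','side')}
sc=lambda u,v:(160+(u-2)/5,130+(v-2)/5); sd=lambda u,v:(190+(u-2)/5,160+(v-2)/5)
for n,a,b in(('Llid',(536,99),(475,333)),('Rlid',(310,236),(474,97)),('bowl',(513,446),(206,181)),):
    print(n,tri([ray(C['scene'],sc(*a)),ray(C['side'],sd(*b))]))
q0=read_state()['qpos']
def R(y): return np.array([[np.cos(y),np.sin(y),0],[np.sin(y),-np.cos(y),0],[0,0,-1.]])
for deg in range(-180,180,30):
    out=[]
    for p in((453,84,240),(453,84,43),(513,-95,240),(513,-95,43),(675,-6,200)):
        q=inverse_kinematics(np.array(p,float),R(np.radians(deg)));out.append(None if q is None else (round(float(q[6]),2),round(float(abs(q-q0).max()),1)))
    print(deg,out)
E
```

```text
Llid (array([451.31583144,  85.62754135,  92.89078729]), [np.float64(0.6546760279204047), np.float64(0.6546760279204351)])
Rlid (array([513.06120431, -95.0451411 ,  92.88263267]), [np.float64(0.19537710121979077), np.float64(0.19537710121978882)])
bowl (array([673.75088825,  -6.11268306,  30.64373427]), [np.float64(0.39820630270786367), np.float64(0.39820630270783086)])
-180 [(2.33, 2.4), (-2.52, 2.4), (-2.39, 2.3), (-2.51, 2.4), (2.45, 2.6)]
-150 [(-2.52, 2.4), (-2.45, 2.3), (-2.51, 2.4), (-2.36, 2.2), (-2.51, 2.4)]
-120 [(-2.5, 2.4), (-2.46, 2.4), (-2.05, 1.9), (-1.95, 1.8), (-2.19, 2.1)]
-90 [(-2.05, 1.9), (-2.13, 2.0), (-1.57, 1.5), (-1.58, 1.5), (-1.72, 1.6)]
-60 [(-1.55, 1.4), (-1.72, 1.6), (-1.1, 1.0), (-1.19, 1.1), (-1.3, 1.2)]
-30 [(-1.05, 0.9), (-1.26, 1.2), (-0.61, 0.7), (-0.76, 0.8), (-0.83, 0.9)]
0 [(-0.54, 0.8), (-0.8, 1.0), (-0.13, 0.6), (-0.33, 0.7), (-0.36, 0.8)]
30 [(-0.06, 0.8), (-0.37, 0.9), (0.35, 0.6), (0.11, 0.6), (0.11, 0.8)]
60 [(0.42, 0.9), (0.09, 0.9), (0.85, 1.0), (0.57, 0.7), (0.57, 0.8)]
90 [(0.88, 1.0), (0.55, 0.8), (1.33, 1.4), (1.07, 1.2), (1.1, 1.2)]
120 [(1.28, 1.4), (0.88, 1.0), (1.59, 1.7), (1.23, 1.3), (1.4, 1.5)]
150 [(1.81, 1.9), (1.3, 1.4), (2.11, 2.2), (-2.52, 2.4), (1.93, 2.0)]
```

```bash
cat >> h.py <<'E'
def R(d):
    y=np.radians(d); return np.array([[np.cos(y),np.sin(y),0],[np.sin(y),-np.cos(y),0],[0,0,-1.]])
def st(): 
    s=read_state(); print('t',round(s['time'],2),'p',np.round(s['eef_pos'],1),'F',np.round(s['ft_force'],2),'gap',round(s['finger_gap'],1)); return s
E
python3 - <<'E'
from h import *
movep(np.array([453.,84.5,240.]),R(20));st()
c=camera('wrist');pickle.dump(c,open('w1.pkl','wb'))
movel(np.array([453.,44.5,240.]));d=camera('wrist');pickle.dump(d,open('w2.pkl','wb'));st()
cv2.imwrite('pics/w12.png',cv2.resize(np.hstack([c['image'],d['image']]),(800,300)))
for k in(c,d):
    P=cloud(k);m=(np.nan_to_num(P[...,2])>94)&(P[...,2]<108)
    n,l,s,ce=cv2.connectedComponentsWithStats(m.astype(np.uint8))
    for i in range(1,n):
        if s[i,4]>300:
            q=P[l==i];print(ce[i],s[i],np.round((q.min(0)+q.max(0))/2,1),np.round(q.mean(0),1),np.round(q.max(0)-q.min(0),1))
E
```

```text
t 2.59 p [453.2  83.7 239.9] F [ 0.01 -0.   -0.78] gap 85.6
t 3.11 p [453.1  44.6 240.1] F [-0.18  0.27 -1.12] gap 85.1
[249.46873139 173.26444312] [ 227  151   46   46 1679] [450.9  83.2  97.7] [450.6  83.9  99. ] [47.  47.   6.5]
[246.90521832 325.10543131] [228 310  39  30 939] [511.4 -92.5  97.6] [510.5 -91.4  98.8] [47.5 40.1  7.1]
[263.31124389 136.29766431] [ 240  112   48   49 1841] [451.1  83.   97.7] [450.6  83.6  99. ] [47.5 47.9  6.9]
[257.97976391 300.44435076] [ 238  282   41   37 1186] [511.7 -95.7  97.7] [510.8 -94.1  98.9] [48.2 47.1  7.2]
```

View pics/w12.png

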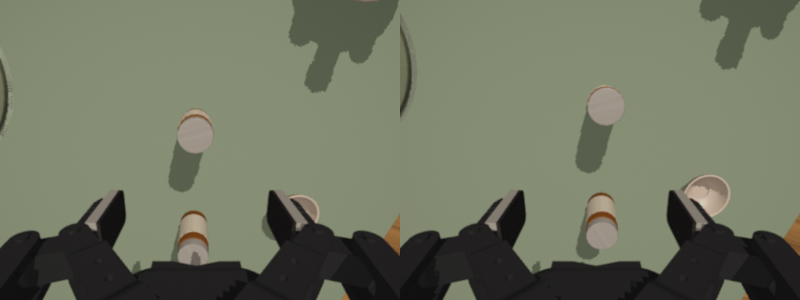

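Each half shows both jars: the left jar's lid is at (195,133) in the first half and (605,106) in the second. The right jar's lid is at about (193,255) and (602,235), and the bowl is at (705,195) in the second half. I'll triangulate the left lid from these two wrist poses, then grasp and lift it.

```bash
python3 - <<'E'
from h import *
c,d=[pickle.load(open(f'w{i}.pkl','rb')) for i in(1,2)]
print(tri([ray(c,(249.47,173.26)),ray(d,(263.31,136.30))]),tri([ray(c,(247.9,328)),ray(d,(257.98,300.44))]))
G=np.array([451.8,84.2,0])
movel(G+[0,0,240]);movel(G+[0,0,130])
hit=movel(G+[0,0,43],max_speed=100,guard=10);print('hit',hit)
s0=st();clamp();s=st();wait(0.3);st()
E
```

```text
(array([450.68881695,  83.58905215,  97.27565057]), [np.float64(0.02815599025183717), np.float64(0.02815599025193524)]) (array([510.68621655, -91.23271193, 103.17687624]), [np.float64(1.075657745317002), np.float64(1.075657745316865)])
hit False
t 5.42 p [452.1  84.3  43.5] F [-0.15 -1.02 -0.51] gap 85.5
t 5.88 p [452.1  84.1  43.8] F [-3.68 -2.22 19.27] gap 47.7
t 6.18 p [452.1  84.1  43.8] F [-4.23 -2.25 19.43] gap 47.7
```

```bash
cat >> h.py <<'E'
def weigh(T=1.2):
    F=[];J=[];t0=read_state()['time']
    while read_state()['time']<t0+T:
        wait(0.05);s=read_state();F.append(s['ft_force']);J.append(s['joint_efforts'])
    F=np.array(F);print('mean F',F.mean(0).round(2),'sd',F.std(0).round(2),'n',len(F),'tau',np.mean(J,0).round(2));return F.mean(0)
E
python3 - <<'E'
from h import *
p=read_state()['eef_pos'];p[:2]=[451.8,84.2];p[2]=43
movel(p+[0,0,103],max_speed=80);st();weigh();s=st()
c=camera('side');cv2.imwrite('pics/lift1.png',c['image'])
E
```

```text
t 7.62 p [451.6  84.2 145.6] F [-0.29 -0.74 -1.31] gap 47.7
mean F [ 0.04  0.04 -1.85] sd [0.45 0.38 0.44] n 24 tau [ 0.000e+00 -6.811e+01 -9.160e+00 -2.911e+01  2.000e-02  0.000e+00
 -0.000e+00]
t 8.82 p [451.8  84.2 146. ] F [ 0.24  0.3  -2.19] gap 47.6
```

View pics/lift1.png

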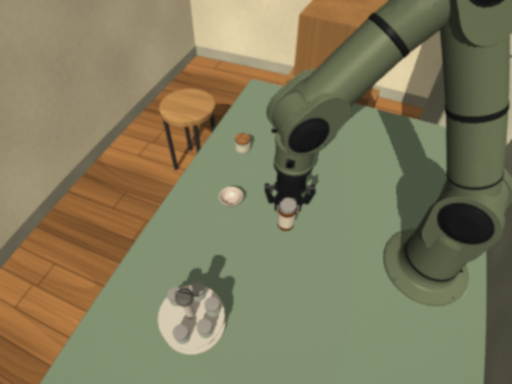

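The side view shows the left jar hanging upright in the gripper at (287,213), off the cart. It pulls about 1.85 N raw. I'll put it back on its spot now.

```bash
python3 - <<'E'
from h import *
G=np.array([451.8,84.2,0])
movel(G+[0,0,52],max_speed=100)
print(movel(G+[0,0,42],max_speed=20,guard=5));st()
open_gripper();wait(0.2);st()
movel(G+[0,0,130],max_speed=100);movel(G+[0,0,240]);weigh(0.6)
movel(np.array([512.,-55,240]));wait(.2)
d=camera('wrist');cv2.imwrite('pics/w3.png',d['image']);pickle.dump(d,open('w3.pkl','wb'))
movel(np.array([512.,-95,240]));c=camera('wrist');pickle.dump(c,open('w4.pkl','wb'));st()
for k in(d,c):
    P=cloud(k);m=(np.nan_to_num(P[...,2])>94)&(P[...,2]<108)
    n,l,s,ce=cv2.connectedComponentsWithStats(m.astype(np.uint8))
    for i in range(1,n):
        if s[i,4]>300:
            q=P[l==i];print(ce[i],s[i],np.round((q.min(0)+q.max(0))/2,1),np.round(q.mean(0),1))
for n in('side','scene'):
    c=camera(n);P=cloud(c);z=P[...,2];m=(np.nan_to_num(z)>93)&(z<106)&(abs(P[...,0]-452)<60)&(abs(P[...,1]-84)<60)
    q=P[m];print(n,len(q),np.round((q.min(0)+q.max(0))/2,1) if len(q) else '');cv2.imwrite(f'pics/{n}2.png',c['image'])
E
```

```text
True
t 10.4 p [452.   84.1  43.9] F [-1.23 -1.34 10.77] gap 47.7
t 11.07 p [451.6  84.   43.6] F [ 0.47 -0.71  0.53] gap 85.2
mean F [-0.25  0.16 -0.04] sd [0.42 0.48 0.42] n 12 tau [ 2.000e-02 -5.869e+01 -7.460e+00 -3.536e+01  2.000e-02  0.000e+00
 -0.000e+00]
t 15.44 p [512.  -94.7 240. ] F [-0.61 -0.66  0.57] gap 85.4
[240.93784994  17.40705487] [ 215    0   53   41 1786] [451.   79.5  97.6] [452.9  78.3  98.9]
[238.09370904 210.03800786] [ 216  189   45   43 1526] [511.8 -96.6  97.8] [511.5 -95.6  99. ]
[251.44431138 174.64371257] [ 229  152   46   46 1670] [511.9 -96.6  98. ] [511.6 -95.9  99. ]
side 176 [452.6  87.   98.6]
scene 126 [453.2  83.3  98.5]
```

View pics/w3.png

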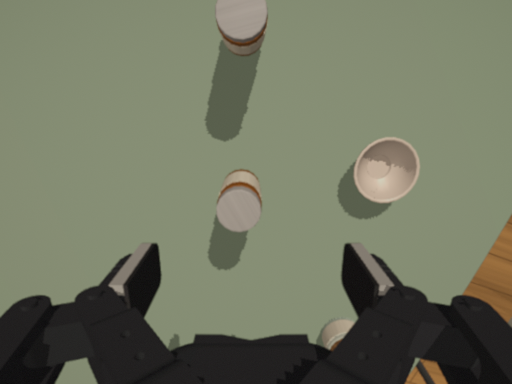

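View pics/side2.png

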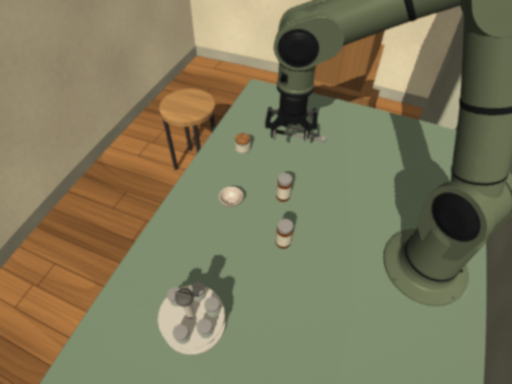

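The wrist view shows the left jar standing back in place at (242,20), the right jar's lid at (239,210) and the bowl at (387,170), undisturbed. The side view confirms both jars are upright. The left jar's net weight is about 1.8 N (0.18 kg). Next I'll grasp and weigh the right jar.

```bash
python3 - <<'E'
from h import *
d=pickle.load(open('w3.pkl','rb'));P=cloud(d);z=P[...,2]
m=(np.nan_to_num(z)>27)&(z<42)&(abs(P[...,0]-675)<60)&(abs(P[...,1]+6)<60);q=P[m];print('bowl wrist',len(q),(q.min(0)+q.max(0))/2,q.max(0)-q.min(0))
G=np.array([512.4,-95.8,0])
movel(G+[0,0,130])
print(movel(G+[0,0,43],max_speed=100,guard=10));st();clamp();wait(.2);st()
movel(G+[0,0,146],max_speed=80);weigh();st()
c=camera('side');cv2.imwrite('pics/lift2.png',c['image'])
E
```

```text
bowl wrist 909 [672.13441278  -6.95204734  31.03131334] [82.32880856 82.65265096  8.01607965]
False
t 17.44 p [512.8 -95.8  43.5] F [-0.24  0.69 -0.66] gap 85.5
t 18.09 p [512.8 -95.9  43.7] F [-1.46 -0.14 11.85] gap 47.9
mean F [ 0.04 -0.06 -3.51] sd [0.47 0.36 0.44] n 24 tau [ 0.000e+00 -8.016e+01 -1.051e+01 -3.126e+01  2.000e-02  0.000e+00
 -0.000e+00]
t 20.73 p [512.4 -95.8 146. ] F [ 0.27  0.9  -2.66] gap 47.7
```

View pics/lift2.png

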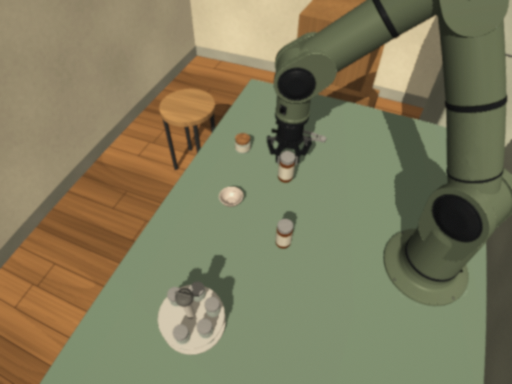

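The side view shows the right jar held upright at (287,168) and the left jar standing at (285,233). The right jar pulls 3.5 N against 1.8 N, so it is the heavier one. I'll take it to the bowl, with its underside about 95 mm above the rim.

```bash
python3 - <<'E'
from h import *
movel(np.array([512.4,-95.8,172.]),max_speed=80)
movel(np.array([674,-6.3,172.]),max_speed=80);wait(1.);s=st();print(s['tool_rot'].round(3).tolist())
for n in('side','scene'):
    c=camera(n);P=cloud(c);z=np.nan_to_num(P[...,2]);cv2.imwrite(f'pics/{n}3.png',c['image'])
    near=(abs(P[...,0]-675)<60)&(abs(P[...,1]+6)<60)
    for a,b,m in(('bowl',(28,42),near),('jarbody',(130,160),near),('left',(93,106),(abs(P[...,0]-452)<60)&(abs(P[...,1]-84)<60))):
        q=P[m&(z>b[0])&(z<b[1])]
        if len(q):print(n,a,len(q),np.round((q.min(0)+q.max(0))/2,1),np.round(q.max(0)-q.min(0),1),'mean',q.mean(0).round(1))
    x,y=(180,100) if n=='scene' else (180,90)
    cv2.imwrite(f'pics/{n}3z.png',cv2.resize(c['image'][y:y+150,x:x+160],None,fx=4,fy=4,interpolation=cv2.INTER_CUBIC))
E
```

```text
t 24.71 p [674.   -6.3 172. ] F [-0.32 -0.08 -3.58] gap 47.6
[[0.94, 0.342, -0.0], [0.342, -0.94, -0.0], [-0.0, 0.0, -1.0]]
side bowl 109 [675.3  -5.   32.7] [81.3 83.2  9.4] mean [677.6 -10.5  32.5]
side jarbody 95 [673.3   5.7 145.5] [47.6 32.  28.8] mean [666.8  12.4 146.1]
side left 176 [452.   86.4  98.4] [46.5 46.7  9.9] mean [452.   87.4  99.5]
scene bowl 94 [675.   -6.5  33.5] [81.2 80.9 10.5] mean [675.2  -8.7  32.5]
scene jarbody 73 [689.7  -9.2 146.1] [25.1 44.8 26.8] mean [694.5 -12.8 146.1]
```

View pics/scene3z.png

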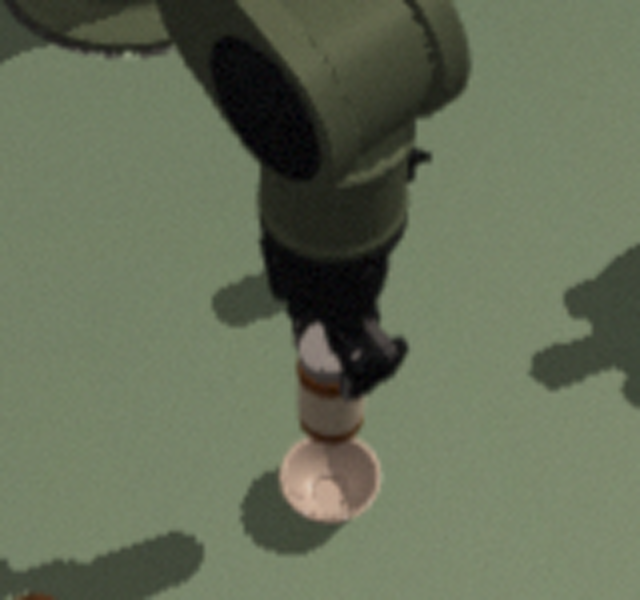

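View pics/side3z.png

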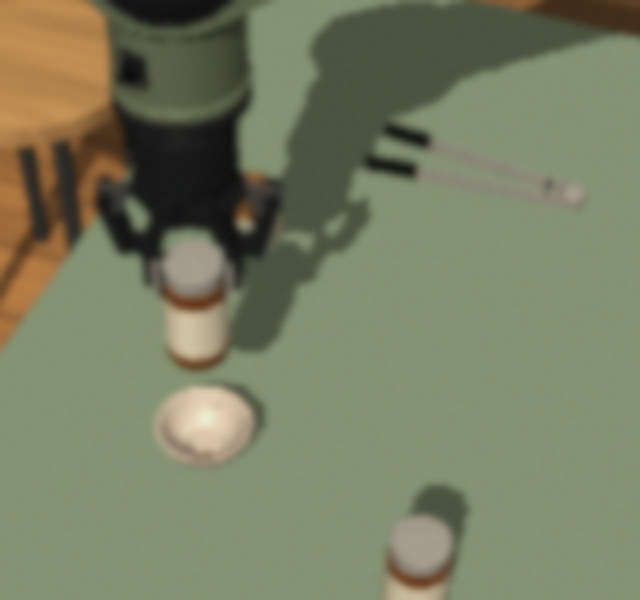

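Both zoomed views show the jar upright and centred over the bowl. In the scene crop the jar is at (330,400) and the bowl at (330,478); in the side crop they are at (197,315) and (207,425). The bowl, tongs and left jar are where they started. The measured offset is under 3 mm, so I'm handing in.

```bash
python3 - <<'E'
from h import *
s=st();print(abs(s['qvel']).max());finish_job()
E
```

```text
t 24.81 p [674.   -6.3 172. ] F [-0.32 -0.61 -3.68] gap 47.7
0.002167325864864898
the job is handed in; nothing more can be done
```

The right-hand jar is the fuller one. I handed the job in at 24.8 s, with that jar held upright and steady over the bowl.

- **Weighing:** I lifted the left jar about 10 cm for more than a second, and it read about 1.8 N (0.18 kg). I set it back on its spot, released it, then lifted the right jar the same way, and it read about 3.5 N (0.36 kg).
- **Final position:** the right jar is within about 1–3 mm of the bowl's centre. Its underside is about 95 mm above the rim, worked out from the tool height. Grip and force readings were steady.
- **Left jar:** it is standing within about 2 mm of where it started. The side camera confirmed this at the end. The arm blocked the scene camera's view of it then, but that camera had agreed earlier.
- **Other objects:** the bowl measured in its original place. The tongs and carousel looked untouched in the pictures, though I didn't re-measure them. The squat jar was mostly hidden in the last views I looked at, but the arm never went near it.

**Disagreements:** the first lid heights from scene and side pixels came out at 93 mm, while depth gave about 101 mm and the wrist camera 97 mm. The cameras' horizontal positions differed by 2–4 mm. Closing the gripper on each jar pressed it down on the cart with about 12–20 N, with no sign of harm.

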